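Show the ferry to the shop camera

TASK

On the toy-shop counter, swing the product camera's stiff arm round by its handle until the lens points straight at the two-funnel toy ferry, let go of the camera, and then pick the ferry up off its round stand and raise it until its deckhouse is straight in front of the lens and at lens height. Finish while holding it there in the air, level and still, with the camera left aimed at it and untouched. Keep the ferry upright throughout, and do not disturb the other toys (the one-funnel tug, whale, duck, car and boxed toy) or the tape dispenser.

Things in the scene. Friction and masses are not known exactly. Their poses are not given: they have to be found in the camera images.
- ferry: Toy ferry: blue hull, wood deck, white deckhouse with TWO short grey funnels (14 dia, 16 high, 17 fore and aft of the deckhouse centre). Hull 130 mm long (x), 53 wide (y), 30 high, flat bottom, round bow at its -x. Origin: centre of the underside, z up. Loose, on ferry_stand, 0.2 to 0.35 kg. Balances within 5 mm of the deckhouse centre: hangs level if pinched there firmly (40 N or more).
- ferry_house (a point): Centre of the ferry's deckhouse, a solid block 62 mm long (ferry x) x 30 wide (ferry y) x 34 high, flat sides to grip; its foot is the deck 30 above the hull's underside, its roof at 64, this point at 47. Axes as the ferry's.
- ferry_stand: Fixed round pale wooden display riser, 100 mm in diameter and 50 high, with small steel studs, on which the ferry stands; origin at the centre of its foot. It may be on the left or on the right of the counter.
- tug: The toy tug: the same hull and deckhouse as the ferry but with ONE thicker funnel (22 diameter, 28 high). Origin at the centre of its underside. To be left alone on its stand.
- tug_stand: Fixed riser like ferry_stand, 100 mm in diameter and 50 high, carrying the tug; origin at the centre of its foot.
- camera_post: Fixed steel post 22 mm in diameter on a round foot 110 in diameter, 200 high; origin at the centre of the foot. It carries the swinging camera arm.
- camera_arm (a joint): Turn of the camera arm about the vertical post axis, rad, limits -1.9 to 1.9. At 0 the arm and lens point from the post towards the robot (-x); it grows counter-clockwise seen from above, so positive values point to the robot's right (-y) and negative to its left (+y). Stiff: it takes about 3 N sideways at the handle (0.25 N m) and stays where it is left.
- lens (a point): Centre of the lens face, 120 mm out from the post axis, 215 above the counter. The lens looks along this frame's -x, straight away from the post along the arm; y is sideways and z up. The camera head behind it is a black box 40 (x) x 60 (y) x 44 high, centred 90 out from the post axis at lens height.
- camera_handle (a point): The middle of the upright round rubber handle on top of the camera head: a peg 22 mm in diameter and 46 high (237 to 283 above the counter), 90 out from the post axis, this point at 261. Pinch it from above.
- camera_hinge (a point): Point on the post axis, at lens height, about which the arm swings.
- whale: Blue hard-plastic toy whale, about 125 x 60 x 48 mm high; origin under its middle. Leave alone.
- duck: Yellow toy duck, about 60 mm in diameter and 67 high; origin under its middle. Leave alone.
- car: Small red toy car, 80 x 44 x 43 mm high; origin under its middle. Leave alone.
- toy_box: Boxed toy, cardboard, 70 x 110 x 50 mm high; origin under its middle. Leave alone.
- tape: Black tape dispenser with a clear roll, 120 x 45 x 76 mm high; origin under its middle. Leave alone.

How it is judged:
On the way:
1. the camera is aimed at the ferry while the ferry still stands on its stand, and has been let go (y of ferry_house in the frame of lens between -0.025 and 0.025 m and x of ferry_house in the frame of lens below -0.05 m and velocity of joint camera_arm between -0.05 and 0.05 rad/s and contact force between each of the arm, the fingers and camera_post below 0.2 N and z of ferry in the frame of ferry_stand below 0.055 m), for 0.2 s.
At the end, for the whole second after the job is handed in: The fingers hold the ferry in the air, touching no stand or camera: deckhouse centre within 20 mm of lens height, 25 mm of the lens line sideways, 50 mm or more in front; level within 7 degrees; still (20 mm/s, 0.15 rad/s). The camera arm is at rest, untouched (y of ferry_house in the frame of lens between -0.025 and 0.025 m and x of ferry_house in the frame of lens below -0.05 m and velocity of joint camera_arm between -0.05 and 0.05 rad/s and contact force between each of the arm, the fingers and camera_post below 0.2 N and z of ferry_house in the frame of lens between -0.02 and 0.02 m and angle between ferry's own z axis and vertical below 0.12 rad and linear speed of ferry below 0.02 m/s and angular speed of ferry below 0.15 rad/s and contact force between the fingers and ferry above 1 N and contact force between ferry and ferry_stand below 0.05 N and contact force between ferry and tug_stand below 0.05 N and contact force between ferry and camera_post below 0.05 N); the arm keeps its last pose, push and grip.
It fails at once if the tug is moved more than 25 mm (distance of tug from where it was at the start of the episode above 0.025 m).
It fails at once if the ferry is tipped more than 0.35 rad (20 degrees) (angle between ferry's own z axis and vertical above 0.35 rad).
It fails at once if the whale, duck, car, boxed toy or tape dispenser is moved more than 25 mm (distance of any of whale, duck, car, toy_box, tape from where it was at the start of the episode above 0.025 m).
It also fails if it takes over 61 s, if anything falls off the work surface, if the arm or the gripper's body presses on something with over 40 N, if the wrist force passes 120 N, or if a joint passes its speed limit or range.

ROBOT

A 7-joint arm with a two-finger parallel gripper is mounted at the origin on the work surface. World frame = base frame: x ahead of the robot, y to its left, z up, the work surface at z = 0. Lengths are in m, angles in rad, forces in N, time in s.
With the tool pointing down it reaches from about 0.4 to 0.85 m from the base axis. Payload 4.5 kg.
Tool frame: the origin (TCP) lies midway between the tips of the shut fingers; the grasp point (between the pads) lies r.grip_point_offset behind it (r.grip_point_offset is the distance from the TCP to the grasp point, in m); z points along the fingers, y is the line along which they close (so a half turn about z gives the same grasp; the last joint's range is limited). The gripper opens to 88 mm and grips with 3 to 60 N. Pads are 18 mm wide; open, the fingers measure 123 mm over their backs; the gripper's body (75 mm by 187 mm) begins 45 mm behind the grasp point.
Start: joints at [-1.229, 0.689, -0.195, 1.565, 0.157, 0.902, -0.215], TCP at [0.189, 0.596, 0.239] pointing down, gripper open.
Joint ranges: [-3.01, 3.01], [-0.46, 2.08], [-1.47, 1.51], [0.13, 2.56], [-1, 4.14], [0.04, 2.09], [-2.66, 2.66]. Speed limits (rad/s): [2.57, 2.57, 3.14, 3.14, 3.14, 3.14, 3.14].

INTERFACE

Orientations are given as a unit quaternion [x, y, z, w].
In Python, from plant import r gives the robot as it stands.
- The arm moves only by the shell command python3 -m jog 'ROWS' [FORCE]. ROWS is JSON, a list of rows, each an object of numbers: "wx", "wy", "wz": the turn, a rotation vector about the world's x, y, z as a fraction of full scale; "dx", "dy", "dz": the shift along the world's x, y, z as a fraction of full scale; "hand": the closure, from 0 (fully open) to 1 (shut). In form: [{"wx": .., "wy": .., "wz": .., "dx": .., "dy": .., "dz": .., "hand": ..}, ...]. A call has 1 to 5 rows; each row shifts and turns the commanded pose from where the row before left it; what a row does not reach is not made up. Full scale, the value 1, is 0.25 m for a shift and 2 rad for a turn. A row lasts 1/12 s, in which the tool goes at most 41.7 mm and 7.16 degrees, less where a joint would pass 70% of its speed; a pose out of reach is approached as far as the arm can. A call with a number of a shift or a turn outside -1 to 1 is refused whole. A call with a gripper value outside its range is refused whole. The fingers move at their own pace and stop on an object; FORCE is the grip in N (left out, the last holds). Time passes only in rows, so rows that do not move let the fingers close. It gives the time, the measured TCP pose, the force, the opening and the grip force at its end, in the units of the state.
- r.get_state(): the state, without advancing time (a new reading comes with each control period).
- r.snapshot(name): name is "scene" or "top" or "wrist"; returns the picture (480x640x3 uint8, red, green, blue); there is no depth.
- r.camera_info(name): a dict with "mtx" (3x3 intrinsics, pixels), "k1" (the pictures are not rectified: a ray, as slopes to the right and down, at radius r is drawn at 1 + k1 r^2 times it, then the intrinsics apply), "R" (3x3) and "t" (3): a world point X has camera coordinates R X + t. Camera axes: x right, y down, z forward; pixel columns grow to the right and rows downward; lengths in m; the calibration is good to about 2 mm. A picture is of the moment at which its call begins: read the wrist's pose just before it. camera_info takes no time and is no camera call; for the wrist camera it gives the pose at the moment of the call.
- r.finish_job(): hands the job in; it is judged then, once.
Trained networks look in the newest picture that a camera, given by its name, has taken for a name from the list of things; names that differ only in an ending like _2 or _b are one class to them, and where a whole thing is asked for, a point or a joint stands for the part that bears it (a point fixed in the world has none). Each returns a list of dicts, best first, with "p" (0 to 1); they miss things now and then, are a little off and sometimes report something else, mostly with a low value. They report only what shows in the picture. A call takes as long as a camera call.
- r.search_frame(camera, query): "bbox" ([left, top, right, bottom] in pixels, round what is visible of it).
- r.masks_of(camera, query): "region" (480x640 bool, what is visible of it) and "bbox" ([left, top, right, bottom] in pixels, round what is visible of it).
The state is a dict: "clock": time; "q": joint angles; "qd": joint speeds; "joint_torque": joint torques, N m; "tool_pos": TCP position; "eef_rot": TCP orientation; "contact_force": force on the tool from outside, world axes, zero at the start; "moment": the same for the moment, N m; "opening": opening from 0.0 (shut) to 1.0 (fully open); "finger_force": force on a finger pad.
Only numpy, scipy, OpenCV 4.12 (cv2) and the standard library are available. Lean on these libraries where they do the work, as an engineer would, in place of code of your own. Each camera call takes 0.05 s, during which the arm holds its last target. There are 200 camera calls.

## Working session

There is one attempt and no reset: what is moved stays moved. The work goes in short steps, Python scripts to look and compute and a shell command to move; the robot and the scene stay as the last step left them, time stands still between calls to the robot, and variables do not carry over. Pictures are saved under pics/ and viewed, at most 10 in all, crops included, and the job is handed in when it is done.

```bash
mkdir -p pics; ls; cat > h.py <<'E'
import numpy as np, cv2
from plant import r
def snap(c,n=None):
    im=r.snapshot(c)
    if n: cv2.imwrite(f'pics/{n}.png',im[:,:,::-1])
    return im
def ray(c,uv,info=None):
    i=info or r.camera_info(c); K=np.array(i['mtx']);R=np.array(i['R']);t=np.array(i['t'])
    d=(np.array(uv,float)-K[:2,2])/[K[0,0],K[1,1]]; s=d.copy()
    for _ in range(20): s=d/(1+i['k1']*(s@s))
    return -R.T@t, R.T@np.r_[s,1]
def onz(c,uv,z,info=None):
    o,d=ray(c,uv,info); return o+d*(z-o[2])/d[2]
def proj(c,X,info=None):
    i=info or r.camera_info(c); p=np.array(i['R'])@X+np.array(i['t']); s=p[:2]/p[2]; s=s*(1+i['k1']*(s@s))
    K=np.array(i['mtx']); return s*[K[0,0],K[1,1]]+K[:2,2]
E
python3 - <<'E'
from h import *
np.set_printoptions(precision=3,suppress=True)
for c in ('scene','top'):
    snap(c,c+'1'); i=r.camera_info(c); print(c,-np.array(i['R']).T@np.array(i['t']))
    for q,z in (('ferry',.08),('ferry_stand',.05),('tug',.08),('camera_post',.2),('camera_arm',.2),('camera_handle',.261),('lens',.215),('whale',.02),('duck',.03),('car',.02),('toy_box',.05),('tape',.04)):
        for d in r.search_frame(c,q)[:2]:
            b=d['bbox']; print(q,round(d['p'],2),np.round(b), onz(c,[(b[0]+b[2])/2,(b[1]+b[3])/2],z))
s=r.get_state(); print(s,r.grip_point_offset)
E
```

```text
pics
scene [1.171 0.253 1.098]
ferry 0.78 [413. 267. 448. 326.] [0.48  0.235 0.08 ]
ferry_stand 0.79 [404. 286. 452. 332.] [0.492 0.237 0.05 ]
ferry_stand 0.45 [208. 166. 239. 206.] [ 0.303 -0.343  0.05 ]
tug 0.76 [202. 196. 232. 248.] [ 0.44  -0.289  0.08 ]
camera_post 0.69 [222. 275. 319. 390.] [ 0.731 -0.017  0.2  ]
camera_post 0.68 [117. 280. 177. 319.] [ 0.743 -0.263  0.2  ]
camera_arm 0.64 [219. 277. 294. 327.] [ 0.68  -0.066  0.2  ]
camera_handle 0.85 [220. 278. 293. 329.] [ 0.716 -0.044  0.261]
camera_handle 0.53 [193. 217. 243. 258.] [ 0.605 -0.173  0.261]
lens 0.78 [220. 279. 298. 327.] [ 0.69  -0.056  0.215]
whale 0.58 [119. 280. 175. 313.] [ 0.65  -0.371  0.02 ]
whale 0.25 [223. 277. 300. 329.] [ 0.581 -0.119  0.02 ]
duck 0.62 [424. 384. 455. 421.] [0.68  0.306 0.03 ]
duck 0.46 [216. 277. 292. 326.] [ 0.587 -0.132  0.03 ]
car 0.55 [323. 248. 344. 283.] [0.429 0.    0.02 ]
toy_box 0.56 [482. 236. 543. 289.] [0.307 0.39  0.05 ]
tape 0.82 [212. 166. 237. 206.] [ 0.294 -0.347  0.04 ]
top [ 0.339 -0.019  1.044]
ferry 0.86 [192. 224. 229. 282.] [0.469 0.229 0.08 ]
ferry_stand 0
[... 565 characters left out ...]
uck 0.67 [179. 158. 204. 184.] [0.682 0.294 0.03 ]
car 0.58 [300. 255. 334. 289.] [ 0.429 -0.009  0.02 ]
toy_box 0.87 [117. 317. 177. 353.] [0.289 0.38  0.05 ]
tape 0.31 [301. 253. 332. 290.] [ 0.428 -0.009  0.04 ]
{'clock': 1.3, 'q': array([-1.229,  0.689, -0.195,  1.565,  0.157,  0.903, -0.215]), 'qd': array([ 0.001, -0.001, -0.   , -0.   ,  0.   ,  0.   ,  0.   ]), 'joint_torque': array([ -0.001, -52.749,  -1.267, -15.376,  -0.052,  -0.001,   0.   ]), 'tool_pos': array([0.189, 0.596, 0.239]), 'eef_rot': array([0.153, 0.988, 0.   , 0.   ]), 'contact_force': array([-0.368, -0.198, -0.033]), 'moment': array([-0.029, -0.012,  0.002]), 'finger_force': 0.0, 'opening': 1.0021539677488585} 0.0187
```

View pics/top1.png

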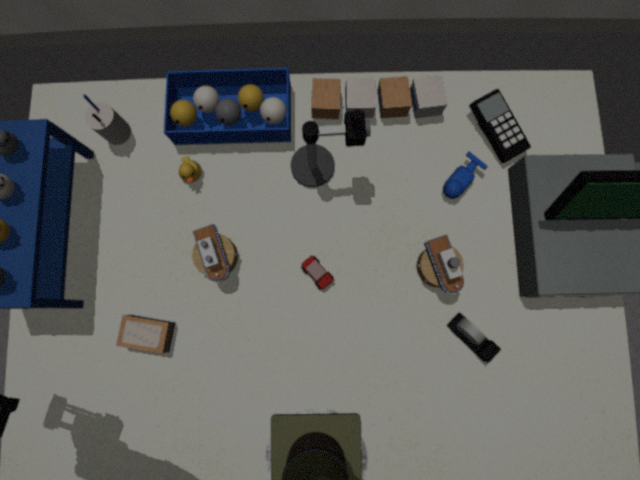

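View pics/scene1.png

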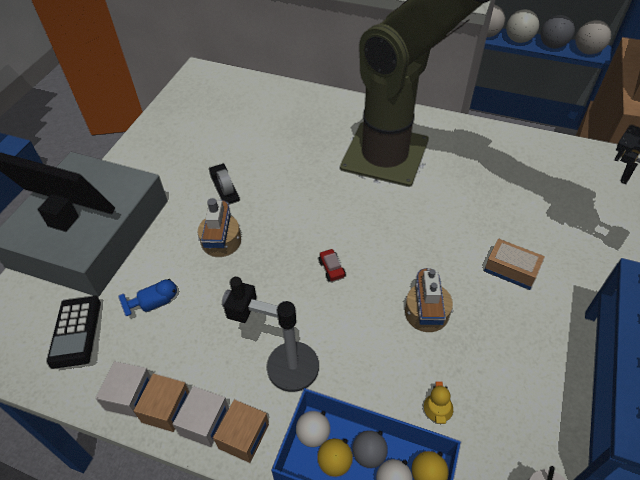

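The top view shows the two-funnel ferry on the left stand (210,252), with the one-funnel tug at (450,262). The camera post foot is at (313,166), with the arm and head pointing right (-y) to (355,128). I'll measure these more closely from enlarged crops.

```bash
python3 - <<'E'
import cv2,numpy as np
t=cv2.imread('pics/top1.png');s=cv2.imread('pics/scene1.png')
def c(im,x,y,w,h,f): return cv2.resize(im[y:y+h,x:x+w],None,fx=f,fy=f,interpolation=cv2.INTER_CUBIC)
a=np.hstack([c(t,180,215,66,70,6),c(t,285,100,100,70,4)[:,:400].copy() if 0 else cv2.resize(c(t,285,100,92,94,4),(368,376))[:376] if 0 else c(t,288,102,66*90//66,70,4.0) if 0 else np.zeros((420,1,3),np.uint8)])
top=np.hstack([c(t,180,215,75,60,5),c(t,290,105,85,60,5)])      # 375+425=800, 300
bot=np.hstack([c(s,400,262,75,75,4),c(s,212,270,125,75,4)])      # 300+500=800,300
cv2.imwrite('pics/crop1.png',np.clip(np.vstack([top,bot])*1.6,0,255).astype(np.uint8))
E
```

```text
(no output)
```

View pics/crop1.png

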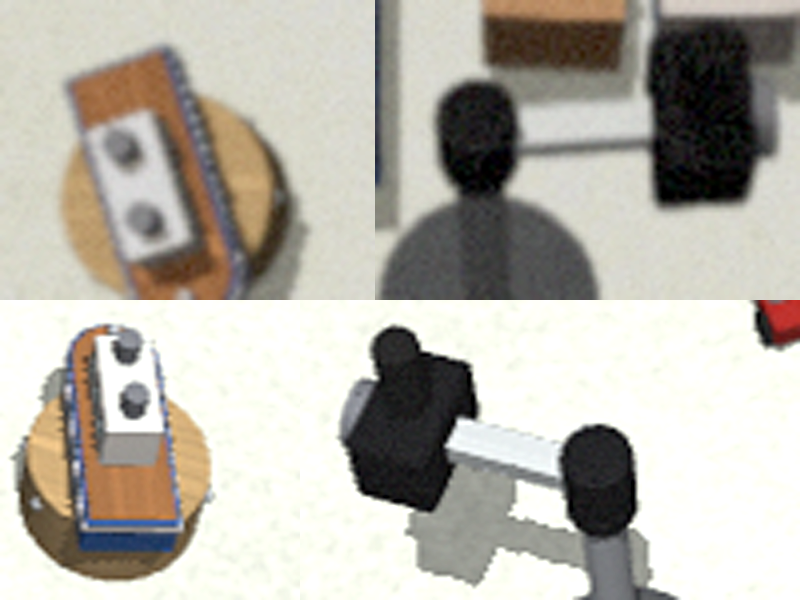

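```bash
python3 - <<'E'
from h import *
from scipy.optimize import least_squares
np.set_printoptions(precision=4,suppress=True)
T=lambda x,y:np.array([x/5+180,y/5+215]); S=lambda x,y:np.array([x/4+400,(y-300)/4+262])
for n,c,uv,z in (('fun aft','top',T(122,143),.13),('fun fore','top',T(147,213),.13),('fun fore','scene',S(128,337),.13),('fun aft','scene',S(134,392),.13)): print(n,c,onz(c,uv,z))
rc=np.array([onz('top',T(*p),.114) for p in ((88,128),(158,110),(200,245),(133,265))]);print('roof',rc,rc.mean(0))
# foot by masks
for c in('top','scene'):
    r.snapshot(c)
    m=r.masks_of(c,'camera_post')[0]['region']; print(c,m.sum())
    im=None
print('foot top',onz('top',(313,166.5),.01),'scene',onz('scene',(293,367),.01))
h=np.array([(397-300)/4+212,(345-300)/4+270]); print('handle top scene',onz('scene',h,.283))
H=lambda x,y:np.array([(x-375)/5+290,y/5+105])
print('arm px',onz('top',H(520,137),.215),onz('top',H(650,132),.215),'head top face corners',onz('top',H(650,32),.237),onz('top',H(745,28),.237),'lens side',onz('top',H(777,123),.215))
print('captop',onz('top',H(477,112),.235), 'scene', onz('scene',((598-300)/4+212,(455-300)/4+270),.235))
i=r.camera_info('wrist');print(i['R'],i['t'])
E
```

```text
fun aft top [0.484  0.2296 0.13  ]
fun fore top [0.4535 0.2181 0.13  ]
fun fore scene [0.4512 0.2251 0.13  ]
fun aft scene [0.4841 0.2357 0.13  ]
roof [[0.4934 0.2491 0.114 ]
 [0.5008 0.2184 0.114 ]
 [0.4412 0.1988 0.114 ]
 [0.433  0.2279 0.114 ]] [0.4671 0.2236 0.114 ]
top 2976
scene 4078
foot top [ 0.6913 -0.0045  0.01  ] scene [0.6975 0.003  0.01  ]
handle top scene [ 0.6982 -0.0879  0.283 ]
arm px [ 0.6932 -0.0207  0.215 ] [ 0.6941 -0.0732  0.215 ] head top face corners [ 0.7269 -0.073   0.237 ] [ 0.7277 -0.1108  0.237 ] lens side [ 0.6968 -0.1246  0.215 ]
captop [ 0.6956 -0.0038  0.235 ] scene [0.6948 0.0022 0.235 ]
[[ 0.3026  0.9531 -0.0003]
 [ 0.9057 -0.2874  0.3117]
 [ 0.297  -0.0946 -0.9502]] [-0.6245 -0.0433  0.3916]
```

Measured positions:

| Item | Position |
|---|---|
| Post axis | (0.694, 0.000) |
| Handle | (0.697, -0.090), so arm angle about +1.6 |
| Ferry house | (0.468, 0.227), yaw about 0.335 |
| Target arm angle | about -0.79 |

The heights and sizes agree with the given ones. I'll move towards the handle now.

```bash
python3 -m jog '[{"dy":-0.14,"dz":0.08,"hand":0},{"dy":-0.14,"dz":0.08,"hand":0},{"dy":-0.14,"dz":0.08,"hand":0},{"dy":-0.14,"dz":0.08,"hand":0},{"dy":-0.14,"dz":0.08,"hand":0}]' 12
python3 -m jog '[{"dx":0.11,"dy":-0.11,"wz":-0.04,"hand":0},{"dx":0.11,"dy":-0.11,"wz":-0.04,"hand":0},{"dx":0.11,"dy":-0.11,"wz":-0.04,"hand":0},{"dx":0.11,"dy":-0.11,"wz":-0.04,"hand":0},{"dx":0.11,"dy":-0.11,"wz":-0.04,"hand":0}]'
python3 -m jog '[{"dx":0.11,"dy":-0.11,"wz":-0.04,"hand":0},{"dx":0.11,"dy":-0.11,"wz":-0.04,"hand":0},{"dx":0.11,"dy":-0.11,"wz":-0.04,"hand":0},{"dx":0.11,"dy":-0.11,"wz":-0.04,"hand":0},{"dx":0.11,"dy":-0.11,"hand":0}]'
python3 -m jog '[{"dx":0.11,"dy":-0.11,"hand":0},{"dx":0.11,"dy":-0.11,"hand":0},{"dx":0.11,"dy":-0.11,"hand":0},{"hand":0}]'
```

```text
invalid input
invalid input
invalid input
invalid input
```

```bash
python3 -m jog '[{"wx":0,"wy":0,"wz":0,"dx":0,"dy":-0.14,"dz":0.08,"hand":0},{"wx":0,"wy":0,"wz":0,"dx":0,"dy":-0.14,"dz":0.08,"hand":0},{"wx":0,"wy":0,"wz":0,"dx":0,"dy":-0.14,"dz":0.08,"hand":0},{"wx":0,"wy":0,"wz":0,"dx":0,"dy":-0.14,"dz":0.08,"hand":0},{"wx":0,"wy":0,"wz":0,"dx":0,"dy":-0.14,"dz":0.08,"hand":0}]' 12
```

```text
clock: 1.92
tool_pos: [0.1892, 0.4189, 0.3394]
eef_rot: [0.153, 0.988, -0.0, 0.0]
contact_force: [0.8, 0.3, 0.5]
opening: 0.998
finger_force: 0.0
```

```bash
python3 -m jog '[{"wx":0,"wy":0,"wz":-0.04,"dx":0.11,"dy":-0.11,"dz":0,"hand":0},{"wx":0,"wy":0,"wz":-0.04,"dx":0.11,"dy":-0.11,"dz":0,"hand":0},{"wx":0,"wy":0,"wz":-0.04,"dx":0.11,"dy":-0.11,"dz":0,"hand":0},{"wx":0,"wy":0,"wz":-0.04,"dx":0.11,"dy":-0.11,"dz":0,"hand":0},{"wx":0,"wy":0,"wz":-0.04,"dx":0.11,"dy":-0.11,"dz":0,"hand":0}]'
python3 -m jog '[{"wx":0,"wy":0,"wz":-0.04,"dx":0.11,"dy":-0.11,"dz":0,"hand":0},{"wx":0,"wy":0,"wz":-0.04,"dx":0.11,"dy":-0.11,"dz":0,"hand":0},{"wx":0,"wy":0,"wz":-0.04,"dx":0.11,"dy":-0.11,"dz":0,"hand":0},{"wx":0,"wy":0,"wz":-0.04,"dx":0.11,"dy":-0.11,"dz":0,"hand":0},{"wx":0,"wy":0,"wz":0,"dx":0.11,"dy":-0.11,"dz":0,"hand":0}]'
python3 -m jog '[{"wx":0,"wy":0,"wz":0,"dx":0.11,"dy":-0.11,"dz":0,"hand":0},{"wx":0,"wy":0,"wz":0,"dx":0.11,"dy":-0.11,"dz":0,"hand":0},{"wx":0,"wy":0,"wz":0,"dx":0.11,"dy":-0.11,"dz":0,"hand":0},{"wx":0,"wy":0,"wz":0,"dx":0,"dy":0,"dz":0,"hand":0}]'
python3 - <<'E'
from h import *
print(np.round(r.get_state()['q'],2))
snap('wrist','w1')
for q in('camera_handle','lens','camera_post'):
    for d in r.search_frame('wrist',q)[:2]: print(q,d)
E
```

```text
clock: 2.33
tool_pos: [0.3278, 0.2817, 0.3392]
eef_rot: [0.348, 0.937, 0.001, 0.0]
contact_force: [1.0, 0.7, 0.1]
opening: 1.0
finger_force: 0.0
clock: 2.75
tool_pos: [0.4654, 0.1442, 0.339]
eef_rot: [0.493, 0.87, 0.0, 0.0]
contact_force: [0.4, 0.8, -0.6]
opening: 0.999
finger_force: 0.0
clock: 3.08
tool_pos: [0.5515, 0.055, 0.3387]
eef_rot: [0.496, 0.868, -0.001, 0.003]
contact_force: [0.8, -0.6, 0.3]
opening: 1.0
finger_force: 0.0
[-0.23  0.48  0.07  1.65 -0.03  1.01  0.38]
camera_handle {'bbox': [341.9, 349.1, 456.6, 475.1], 'p': 0.82}
lens {'bbox': [342.5, 342.3, 458.6, 475.8], 'p': 0.62}
camera_post {'bbox': [342.8, 219.0, 461.0, 474.0], 'p': 0.72}
camera_post {'bbox': [94.9, 352.6, 111.7, 371.2], 'p': 0.7}
```

View pics/w1.png

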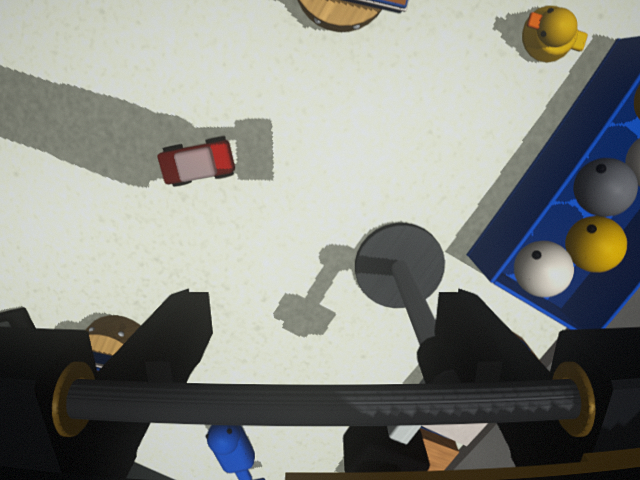

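Wrist view: the post foot is centred near (400,265), with the post rising to about (430,350). The handle and head are at the bottom, around (380,430), mostly behind the gripper rod. I'll use the foot to refine the post position.

```bash
python3 - <<'E'
from h import *
np.set_printoptions(precision=4,suppress=True)
for z in (0,.01):print(onz('wrist',(400,265),z))
for p in ((.694,0,.0),(.694,0,.2),(.697,-.09,.283)): print(proj('wrist',np.array(p)))
print(r.get_state()['tool_pos'])
E
```

```text
[0.6896 0.01   0.    ]
[0.6858 0.0125 0.01  ]
[398.3538 273.0047]
[438.8376 371.9858]
[393.0557 533.9119]
[0.546  0.0644 0.3386]
```

```bash
python3 -m jog '[{"wx":0,"wy":0,"wz":0,"dx":0.1,"dy":-0.102,"dz":0,"hand":0},{"wx":0,"wy":0,"wz":0,"dx":0.1,"dy":-0.102,"dz":0,"hand":0},{"wx":0,"wy":0,"wz":0,"dx":0.1,"dy":-0.102,"dz":0,"hand":0},{"wx":0,"wy":0,"wz":0,"dx":0.1,"dy":-0.102,"dz":0,"hand":0},{"wx":0,"wy":0,"wz":0,"dx":0.1,"dy":-0.102,"dz":0,"hand":0}]'
python3 -m jog '[{"wx":0,"wy":0,"wz":0,"dx":0.1,"dy":-0.102,"dz":0,"hand":0},{"wx":0,"wy":0,"wz":0,"dx":0,"dy":0,"dz":0,"hand":0},{"wx":0,"wy":0,"wz":0,"dx":0,"dy":0,"dz":0,"hand":0}]'
python3 - <<'E'
from h import *
print(r.get_state()['tool_pos'],r.get_state()['q'].round(2))
a=snap('scene')[220:370,180:380];b=snap('top')[80:180,260:420]
a=cv2.resize(a,None,fx=2.6,fy=2.6);b=cv2.resize(b,(400,250))
o=np.zeros((390,800,3),np.uint8);o[:,:400]=a[:390,:400];o[:250,400:]=b
cv2.imwrite('pics/h1.png',np.clip(o[:,:,::-1]*1.6,0,255).astype(np.uint8))
E
```

```text
clock: 3.7
tool_pos: [0.6723, -0.0629, 0.3392]
eef_rot: [0.49, 0.872, 0.001, -0.0]
contact_force: [0.2, -0.2, 0.0]
opening: 0.999
finger_force: 0.0
clock: 3.95
tool_pos: [0.6969, -0.0897, 0.3378]
eef_rot: [0.492, 0.871, -0.0, -0.001]
contact_force: [-0.6, 0.3, -0.1]
opening: 1.001
finger_force: 0.0
[ 0.69692228 -0.08967622  0.33780611] [ 0.03  0.73  0.08  1.16 -0.05  1.26  0.64]
```

View pics/h1.png

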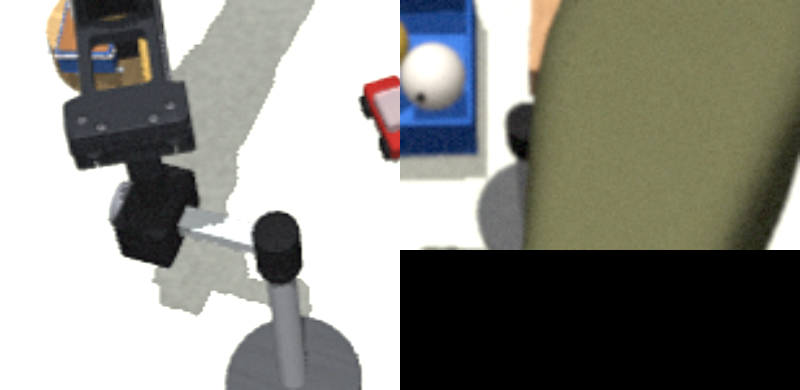

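The gripper is over the handle, which is at (150,195) in the left crop, so I'll descend and pinch.

```bash
python3 -m jog '[{"wx":0,"wy":0,"wz":0,"dx":0,"dy":0,"dz":-0.09,"hand":0},{"wx":0,"wy":0,"wz":0,"dx":0,"dy":0,"dz":-0.09,"hand":0},{"wx":0,"wy":0,"wz":0,"dx":0,"dy":0,"dz":-0.09,"hand":0},{"wx":0,"wy":0,"wz":0,"dx":0,"dy":0,"dz":-0.09,"hand":0},{"wx":0,"wy":0,"wz":0,"dx":0,"dy":0,"dz":0,"hand":0}]'
python3 -m jog '[{"wx":0,"wy":0,"wz":0,"dx":0,"dy":0,"dz":0,"hand":1},{"wx":0,"wy":0,"wz":0,"dx":0,"dy":0,"dz":0,"hand":1},{"wx":0,"wy":0,"wz":0,"dx":0,"dy":0,"dz":0,"hand":1},{"wx":0,"wy":0,"wz":0,"dx":0,"dy":0,"dz":0,"hand":1},{"wx":0,"wy":0,"wz":0,"dx":0,"dy":0,"dz":0,"hand":1}]' 12
python3 -m jog '[{"wx":0,"wy":0,"wz":0,"dx":0,"dy":0,"dz":0,"hand":1},{"wx":0,"wy":0,"wz":0,"dx":0,"dy":0,"dz":0,"hand":1},{"wx":0,"wy":0,"wz":0,"dx":0,"dy":0,"dz":0,"hand":1}]'
```

```text
clock: 4.47
tool_pos: [0.6932, -0.0864, 0.2446]
eef_rot: [0.49, 0.872, -0.001, -0.005]
contact_force: [-0.8, 1.0, -1.6]
opening: 1.001
finger_force: 0.0
clock: 4.88
tool_pos: [0.6974, -0.0898, 0.2501]
eef_rot: [0.492, 0.871, 0.001, 0.001]
contact_force: [0.3, -0.1, -0.2]
opening: 0.647
finger_force: 0.0
clock: 5.13
tool_pos: [0.6969, -0.0899, 0.2489]
eef_rot: [0.492, 0.871, 0.0, 0.0]
contact_force: [-0.4, -0.2, 0.7]
opening: 0.423
finger_force: 0.0
```

```bash
python3 -m jog '[{"wx":0,"wy":0,"wz":0,"dx":0,"dy":0,"dz":0,"hand":1},{"wx":0,"wy":0,"wz":0,"dx":0,"dy":0,"dz":0,"hand":1},{"wx":0,"wy":0,"wz":0,"dx":0,"dy":0,"dz":0,"hand":1},{"wx":0,"wy":0,"wz":0,"dx":0,"dy":0,"dz":0,"hand":1},{"wx":0,"wy":0,"wz":0,"dx":0,"dy":0,"dz":0,"hand":1}]'
python3 - <<'E'
import numpy as np
# arc rows, post (.694,.0), from (.6967,-.0898) in 24 steps to theta=-0.79
px,py=.694,.0
th=np.linspace(np.arctan2(.0898,-.0027),-.79,25)   # direction (-cos,-sin)
P=np.c_[px-.09*np.cos(th),py-.09*np.sin(th)]
print(th[0],np.diff(th)[0]/2); print((np.diff(P,axis=0)/.25).round(3).tolist()); print(P[0],P[-1])
E
```

```text
clock: 5.55
tool_pos: [0.6967, -0.09, 0.2487]
eef_rot: [0.492, 0.871, -0.0, -0.0]
contact_force: [-0.7, -0.4, 0.8]
opening: 0.242
finger_force: 12.0
1.600854086583196 -0.04980946013714993
[[-0.036, 0.001], [-0.036, 0.004], [-0.035, 0.008], [-0.034, 0.011], [-0.033, 0.015], [-0.031, 0.018], [-0.029, 0.021], [-0.027, 0.024], [-0.025, 0.026], [-0.022, 0.028], [-0.019, 0.03], [-0.016, 0.032], [-0.012, 0.034], [-0.009, 0.035], [-0.006, 0.035], [-0.002, 0.036], [0.002, 0.036], [0.005, 0.035], [0.009, 0.035], [0.012, 0.034], [0.015, 0.032], [0.018, 0.031], [0.021, 0.029], [0.024, 0.026]]
[ 0.69670479 -0.08995935] [0.63065392 0.06393179]
```

The peg is held: the opening is 21 mm and the force 12 N. Next I swing it in an arc, turning the tool with it.

```bash
python3 -m jog '[{"wx":0,"wy":0,"wz":-0.05,"dx":-0.036,"dy":0.001,"dz":0,"hand":1},{"wx":0,"wy":0,"wz":-0.05,"dx":-0.036,"dy":0.004,"dz":0,"hand":1},{"wx":0,"wy":0,"wz":-0.05,"dx":-0.035,"dy":0.008,"dz":0,"hand":1},{"wx":0,"wy":0,"wz":-0.05,"dx":-0.034,"dy":0.011,"dz":0,"hand":1},{"wx":0,"wy":0,"wz":-0.05,"dx":-0.033,"dy":0.015,"dz":0,"hand":1}]'
```

```text
clock: 5.97
tool_pos: [0.6542, -0.0803, 0.2487]
eef_rot: [0.694, 0.72, 0.001, 0.001]
contact_force: [4.7, -0.8, -3.9]
opening: 0.247
finger_force: 12.0
```

```bash
python3 -m jog '[{"wx":0,"wy":0,"wz":-0.05,"dx":-0.031,"dy":0.018,"dz":0,"hand":1},{"wx":0,"wy":0,"wz":-0.05,"dx":-0.029,"dy":0.021,"dz":0,"hand":1},{"wx":0,"wy":0,"wz":-0.05,"dx":-0.027,"dy":0.024,"dz":0,"hand":1},{"wx":0,"wy":0,"wz":-0.05,"dx":-0.025,"dy":0.026,"dz":0,"hand":1},{"wx":0,"wy":0,"wz":-0.05,"dx":-0.022,"dy":0.028,"dz":0,"hand":1}]'
python3 -m jog '[{"wx":0,"wy":0,"wz":-0.05,"dx":-0.019,"dy":0.03,"dz":0,"hand":1},{"wx":0,"wy":0,"wz":-0.05,"dx":-0.016,"dy":0.032,"dz":0,"hand":1},{"wx":0,"wy":0,"wz":-0.05,"dx":-0.012,"dy":0.034,"dz":0,"hand":1},{"wx":0,"wy":0,"wz":-0.05,"dx":-0.009,"dy":0.035,"dz":0,"hand":1},{"wx":0,"wy":0,"wz":-0.05,"dx":-0.006,"dy":0.035,"dz":0,"hand":1}]'
```

```text
clock: 6.38
tool_pos: [0.6217, -0.051, 0.2487]
eef_rot: [0.85, 0.526, 0.002, 0.002]
contact_force: [7.1, -1.3, -6.4]
opening: 0.243
finger_force: 12.0
clock: 6.8
tool_pos: [0.6074, -0.0099, 0.2487]
eef_rot: [0.954, 0.3, 0.003, 0.002]
contact_force: [9.8, -3.0, -9.7]
opening: 0.247
finger_force: 12.0
```

```bash
python3 -m jog '[{"wx":0,"wy":0,"wz":-0.05,"dx":0.002,"dy":0.036,"dz":-0.002,"hand":1},{"wx":0,"wy":0,"wz":-0.05,"dx":0.006,"dy":0.036,"dz":-0.002,"hand":1},{"wx":0,"wy":0,"wz":-0.05,"dx":0.008,"dy":0.035,"dz":-0.002,"hand":1},{"wx":0,"wy":0,"wz":-0.05,"dx":0.011,"dy":0.035,"dz":0,"hand":1},{"wx":0,"wy":0,"wz":-0.05,"dx":0.013,"dy":0.033,"dz":0,"hand":1}]'
python3 -m jog '[{"wx":0,"wy":0,"wz":-0.05,"dx":0.015,"dy":0.032,"dz":0,"hand":1},{"wx":0,"wy":0,"wz":-0.05,"dx":0.018,"dy":0.031,"dz":0,"hand":1},{"wx":0,"wy":0,"wz":-0.05,"dx":0.021,"dy":0.029,"dz":0,"hand":1},{"wx":0,"wy":0,"wz":-0.05,"dx":0.024,"dy":0.026,"dz":0,"hand":1},{"wx":0,"wy":0,"wz":0,"dx":0,"dy":0,"dz":0,"hand":1}]'
python3 - <<'E'
from h import *
np.set_printoptions(precision=4,suppress=True)
s=r.get_state();print(s['tool_pos'],s['q'],s['contact_force'])
snap('scene','s2');snap('top','t2')
a=cv2.imread('pics/t2.png')[80:290,170:380];b=cv2.imread('pics/s2.png')[230:400,220:460]
o=np.zeros((420,800,3),np.uint8);o[:400,:400]=cv2.resize(a,(400,400));o[:283,400:]=cv2.resize(b,(400,283))
cv2.imwrite('pics/c2.png',np.clip(o*1.5,0,255).astype(np.uint8))
E
```

```text
clock: 7.22
tool_pos: [0.6149, 0.0326, 0.2486]
eef_rot: [0.999, 0.054, 0.001, 0.001]
contact_force: [-1.5, -4.3, 4.5]
opening: 0.242
finger_force: 12.0
clock: 7.63
tool_pos: [0.6367, 0.0625, 0.2485]
eef_rot: [0.989, -0.145, 0.003, 0.002]
contact_force: [3.6, -3.0, 2.1]
opening: 0.241
finger_force: 12.0
[0.6367 0.0625 0.2485] [-0.5555  0.8173  0.7794  1.5403 -0.6301  1.0426 -1.4734] [ 3.5869 -3.0014  2.0588]
```

View pics/c2.png

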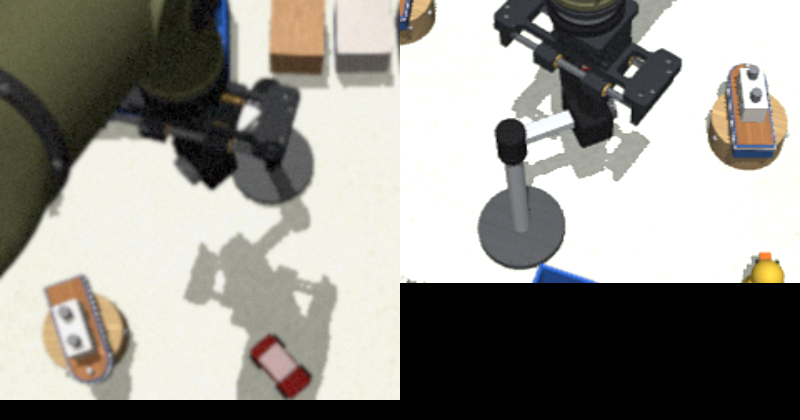

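The head now points towards the ferry. I'll fit the hinge from the traced arc points and re-measure the ferry to check the aim.

```bash
python3 - <<'E'
import numpy as np
from scipy.optimize import least_squares
P=np.array([(.6967,-.09),(.6542,-.0803),(.6217,-.051),(.6074,-.0099),(.6149,.0326),(.6367,.0625)])
s=least_squares(lambda c:np.hypot(*(P-c).T)-.09,[.694,0]);print(s.x,s.fun*1e3)
for c in (s.x,(.694,0),(.696,.001)):
    f=np.array([.468,.227])-c; h=P[-1]-c
    a=np.arctan2(*f[::-1]);b=np.arctan2(*h[::-1]);d=np.hypot(*f)
    print(d,'miss mm',1e3*d*np.sin(a-b),'err rad',a-b,'handle target',c+.09*f/d)
E
```

```text
[ 0.69778218 -0.00160561] [-1.59898777 -0.04327151  0.70999644  0.7619692  -0.33685604 -1.45305203]
0.32413018264353133 miss mm 8.657535770210872 err rad 0.02671323432585071 handle target [0.63397943 0.06187044]
0.32032015234761607 miss mm 13.184158151577096 err rad 0.041170945440121454 handle target [0.63050103 0.06377994]
0.3210295936514264 miss mm 7.259518482530378 err rad 0.022615165303398577 handle target [0.63208066 0.06435864]
```

```bash
python3 -m jog '[{"wx":0,"wy":0,"wz":0,"dx":-0.008,"dy":-0.007,"dz":0,"hand":1},{"wx":0,"wy":0,"wz":0,"dx":0,"dy":0,"dz":0,"hand":1},{"wx":0,"wy":0,"wz":0,"dx":0,"dy":0,"dz":0,"hand":1}]'
python3 -m jog '[{"wx":0,"wy":0,"wz":0,"dx":0,"dy":0,"dz":0,"hand":0},{"wx":0,"wy":0,"wz":0,"dx":0,"dy":0,"dz":0,"hand":0},{"wx":0,"wy":0,"wz":0,"dx":0,"dy":0,"dz":0,"hand":0},{"wx":0,"wy":0,"wz":0,"dx":0,"dy":0,"dz":0,"hand":0},{"wx":0,"wy":0,"wz":0,"dx":0,"dy":0,"dz":0,"hand":0}]'
python3 -m jog '[{"wx":0,"wy":0,"wz":0,"dx":0,"dy":0,"dz":0,"hand":0},{"wx":0,"wy":0,"wz":0,"dx":0,"dy":0,"dz":0,"hand":0},{"wx":0,"wy":0,"wz":0,"dx":0,"dy":0,"dz":0,"hand":0},{"wx":0,"wy":0,"wz":0,"dx":0,"dy":0,"dz":0,"hand":0},{"wx":0,"wy":0,"wz":0,"dx":0,"dy":0,"dz":0,"hand":0}]'
```

```text
clock: 7.98
tool_pos: [0.6347, 0.0608, 0.2485]
eef_rot: [0.99, -0.142, 0.004, 0.001]
contact_force: [6.9, -3.5, 1.2]
opening: 0.245
finger_force: 12.0
clock: 8.4
tool_pos: [0.6314, 0.0626, 0.2469]
eef_rot: [0.99, -0.142, -0.001, -0.0]
contact_force: [-0.2, 0.6, 1.5]
opening: 0.595
finger_force: 0.0
clock: 8.82
tool_pos: [0.6318, 0.0622, 0.2472]
eef_rot: [0.99, -0.143, -0.0, 0.0]
contact_force: [-0.1, 0.1, 0.5]
opening: 0.973
finger_force: 0.0
```

```bash
python3 -m jog '[{"wx":0,"wy":0,"wz":0,"dx":0,"dy":0,"dz":0.1,"hand":0},{"wx":0,"wy":0,"wz":0,"dx":0,"dy":0,"dz":0.1,"hand":0},{"wx":0,"wy":0,"wz":0,"dx":0,"dy":0,"dz":0.1,"hand":0},{"wx":0,"wy":0,"wz":0,"dx":0,"dy":0,"dz":0.1,"hand":0}]'
python3 -m jog '[{"wx":0,"wy":0,"wz":0.039,"dx":-0.09,"dy":0.12,"dz":0,"hand":0},{"wx":0,"wy":0,"wz":0.039,"dx":-0.09,"dy":0.12,"dz":0,"hand":0},{"wx":0,"wy":0,"wz":0.039,"dx":-0.09,"dy":0.12,"dz":0,"hand":0},{"wx":0,"wy":0,"wz":0.039,"dx":-0.09,"dy":0.12,"dz":0,"hand":0}]'
python3 -m jog '[{"wx":0,"wy":0,"wz":0.039,"dx":-0.09,"dy":0.12,"dz":0,"hand":0},{"wx":0,"wy":0,"wz":0.039,"dx":-0.09,"dy":0.12,"dz":0,"hand":0},{"wx":0,"wy":0,"wz":0.039,"dx":-0.09,"dy":0.12,"dz":0,"hand":0},{"wx":0,"wy":0,"wz":0.039,"dx":-0.09,"dy":0.12,"dz":0,"hand":0}]'
python3 -m jog '[{"wx":0,"wy":0,"wz":0,"dx":0,"dy":0,"dz":0,"hand":0},{"wx":0,"wy":0,"wz":0,"dx":0,"dy":0,"dz":0,"hand":0},{"wx":0,"wy":0,"wz":0,"dx":0,"dy":0,"dz":0,"hand":0}]'
python3 - <<'E'
from h import *
np.set_printoptions(precision=4,suppress=True)
snap('scene','s3');snap('top','t3');
i=r.camera_info('wrist');s=r.get_state();w=snap('wrist','w3');print(s['tool_pos'],s['eef_rot'])
np.save('wi.npy',i,allow_pickle=True)
a=cv2.imread('pics/t3.png')[95:195,260:360];b=cv2.imread('pics/s3.png')[265:385,240:360]
o=np.zeros((600,800,3),np.uint8);o[:300,:300]=cv2.resize(a,(300,300));o[300:,:300]=cv2.resize(b,(300,300));o[:375,300:]=cv2.resize(cv2.imread('pics/w3.png'),(500,375))
cv2.imwrite('pics/c3.png',np.clip(o*1.5,0,255).astype(np.uint8))
E
```

```text
clock: 9.15
tool_pos: [0.6316, 0.062, 0.3484]
eef_rot: [0.99, -0.143, -0.0, 0.0]
contact_force: [0.0, 0.2, -0.3]
opening: 1.0
finger_force: 0.0
clock: 9.48
tool_pos: [0.5407, 0.1832, 0.3474]
eef_rot: [1.0, 0.015, 0.0, -0.0]
contact_force: [0.5, 1.2, -0.3]
opening: 1.002
finger_force: 0.0
clock: 9.82
tool_pos: [0.4505, 0.3034, 0.3474]
eef_rot: [0.985, 0.17, 0.0, -0.0]
contact_force: [0.5, -0.1, -0.3]
opening: 0.998
finger_force: 0.0
clock: 10.07
tool_pos: [0.4523, 0.3014, 0.3475]
eef_rot: [0.986, 0.168, 0.0, 0.0]
contact_force: [0.6, 0.3, 0.6]
opening: 0.998
finger_force: 0.0
[0.453  0.3004 0.3475] [0.9861 0.1663 0.0005 0.0005]
```

View pics/c3.png

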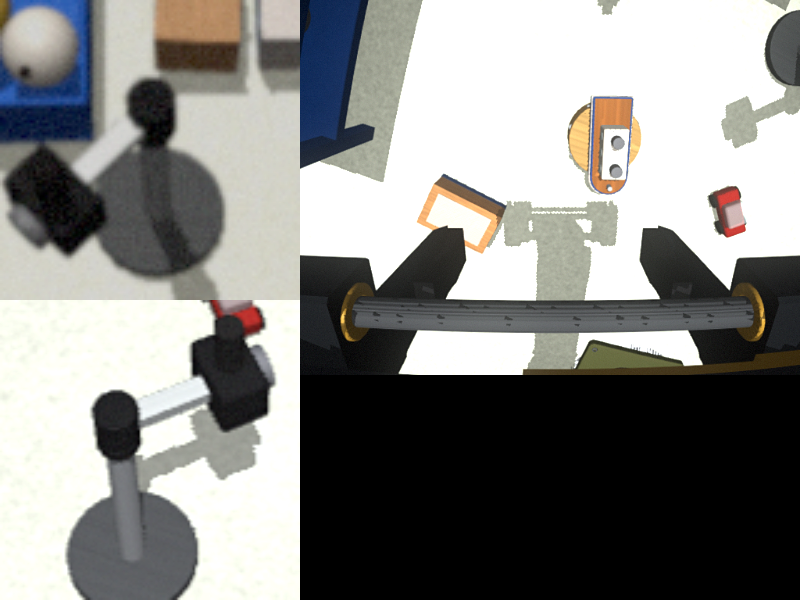

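```bash
python3 - <<'E'
from h import *
np.set_printoptions(precision=4,suppress=True)
i=np.load('wi.npy',allow_pickle=True).item()
print('fun wrist',onz('wrist',(405.8,182),.13,i),onz('wrist',(400.6,214),.13,i))
b=r.search_frame('wrist','ferry');print(b[:1])
roof=[((x-300)*1.28,y*1.28) for x,y in((602,128),(631,128),(629,179),(601,179))]
R=np.array([onz('wrist',p,.114,i) for p in roof]);print('roof',R,R.mean(0))
h=onz('scene',(332,276.5),.283);print('handle',h)
l=onz('top',(260+25/3,95+225/3),.215);print('lens top',l)
g=cv2.cvtColor(cv2.imread('pics/t3.png'),cv2.COLOR_BGR2GRAY)
m=r.masks_of('top','lens')
for q in m[:2]: print('mask',q['p'],q['bbox'])
for f in((.468,.227),):
  for c in((.6965,.0),):
    f=np.array(f);c=np.array(c);u=f-c;d=np.hypot(*u);u/=d
    for n,p in(('handle',h[:2]),('lens',l[:2])):
        e=p-c; v=e/np.hypot(*e); print(n,np.hypot(*e),'angle err',np.arctan2(v[0]*u[1]-v[1]*u[0],v@u),'miss',d*(v[0]*u[1]-v[1]*u[0]))
E
```

```text
fun wrist [0.4838 0.234  0.13  ] [0.4554 0.2273 0.13  ]
[{'bbox': [367.5, 121.4, 425.2, 251.3], 'p': 0.74}]
roof [[0.4914 0.2527 0.114 ]
 [0.5027 0.2209 0.114 ]
 [0.4449 0.1988 0.114 ]
 [0.4337 0.231  0.114 ]] [0.4682 0.2258 0.114 ]
handle [0.6337 0.0668 0.283 ]
lens top [0.6164 0.0818 0.215 ]
mask 0.8 [258.9, 118.0, 322.2, 181.9]
handle 0.09172102879573919 angle err 0.03449572902035712 miss 0.01110848749944313
lens 0.11449465197959018 angle err 0.013591178282471575 miss 0.004377432692643515
```

The aim is good: three estimates put the miss at 5–11 mm against a 25 mm limit, with the camera released. The ferry house at (0.468, 0.227) and its yaw of about 20° match the tool yaw, so I'll go for the ferry.

```bash
python3 -m jog '[{"wx":0,"wy":0,"wz":0.004,"dx":0.03,"dy":-0.146,"dz":-0.04,"hand":0},{"wx":0,"wy":0,"wz":0,"dx":0.03,"dy":-0.146,"dz":-0.04,"hand":0},{"wx":0,"wy":0,"wz":0,"dx":0,"dy":0,"dz":-0.16,"hand":0},{"wx":0,"wy":0,"wz":0,"dx":0,"dy":0,"dz":-0.16,"hand":0},{"wx":0,"wy":0,"wz":0,"dx":0,"dy":0,"dz":-0.16,"hand":0}]' 50
python3 -m jog '[{"wx":0,"wy":0,"wz":0,"dx":0,"dy":0,"dz":-0.16,"hand":0},{"wx":0,"wy":0,"wz":0,"dx":0,"dy":0,"dz":0,"hand":0},{"wx":0,"wy":0,"wz":0,"dx":0,"dy":0,"dz":0,"hand":0},{"wx":0,"wy":0,"wz":0,"dx":0,"dy":0,"dz":0,"hand":0},{"wx":0,"wy":0,"wz":0,"dx":0,"dy":0,"dz":0,"hand":0}]'
python3 - <<'E'
from h import *
np.set_printoptions(precision=4,suppress=True)
s=r.get_state();print(s['tool_pos'],s['eef_rot'])
i=r.camera_info('wrist');snap('wrist','w4')
for p in ((.468,.227,.114),): print(proj('wrist',np.array(p),i))
E
```

```text
clock: 10.73
tool_pos: [0.4679, 0.2278, 0.2065]
eef_rot: [0.985, 0.171, 0.001, -0.0]
contact_force: [0.6, 1.4, -0.5]
opening: 1.002
finger_force: 0.0
clock: 11.15
tool_pos: [0.4688, 0.2294, 0.1697]
eef_rot: [0.985, 0.172, 0.002, -0.0]
contact_force: [-0.1, 0.7, 0.3]
opening: 1.001
finger_force: 0.0
[0.4688 0.2294 0.1697] [ 0.9851  0.1718  0.0023 -0.0005]
[326.2755 261.9804]
```

View pics/w4.png

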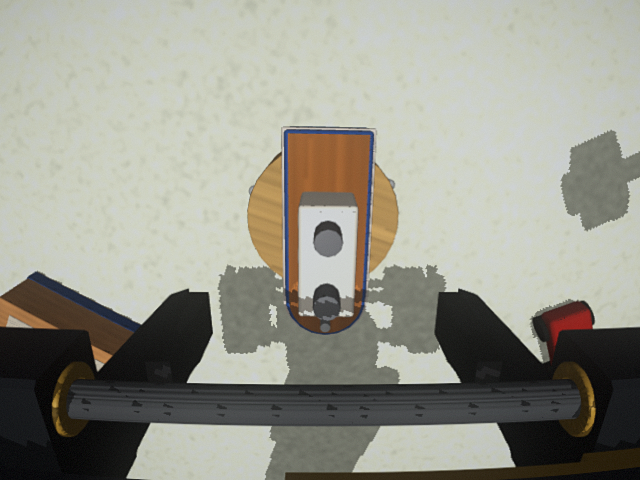

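Wrist view: the ferry deckhouse roof is centred at about (328,258) against a predicted (326,262), with its edges square to the fingers. I'll descend and grip.

```bash
python3 -m jog '[{"wx":0,"wy":0,"wz":0,"dx":0,"dy":-0.008,"dz":-0.07,"hand":0},{"wx":0,"wy":0,"wz":0,"dx":0,"dy":0,"dz":-0.07,"hand":0},{"wx":0,"wy":0,"wz":0,"dx":0,"dy":0,"dz":-0.07,"hand":0},{"wx":0,"wy":0,"wz":0,"dx":0,"dy":0,"dz":-0.07,"hand":0},{"wx":0,"wy":0,"wz":0,"dx":0,"dy":0,"dz":-0.06,"hand":0}]'
python3 -m jog '[{"wx":0,"wy":0,"wz":0,"dx":0,"dy":0,"dz":0,"hand":0},{"wx":0,"wy":0,"wz":0,"dx":0,"dy":0,"dz":0,"hand":0},{"wx":0,"wy":0,"wz":0,"dx":0,"dy":0,"dz":0,"hand":1},{"wx":0,"wy":0,"wz":0,"dx":0,"dy":0,"dz":0,"hand":1},{"wx":0,"wy":0,"wz":0,"dx":0,"dy":0,"dz":0,"hand":1}]' 50
```

```text
clock: 11.62
tool_pos: [0.468, 0.2279, 0.0831]
eef_rot: [0.985, 0.172, 0.002, -0.0]
contact_force: [-0.8, 0.7, 0.7]
opening: 1.001
finger_force: 0.0
clock: 12.03
tool_pos: [0.4676, 0.2275, 0.0834]
eef_rot: [0.985, 0.172, 0.001, -0.0]
contact_force: [0.1, 0.1, -0.2]
opening: 0.797
finger_force: 0.0
```

```bash
for k in 1 ; do python3 -m jog '[{"wx":0,"wy":0,"wz":0,"dx":0,"dy":0,"dz":0,"hand":1},{"wx":0,"wy":0,"wz":0,"dx":0,"dy":0,"dz":0,"hand":1},{"wx":0,"wy":0,"wz":0,"dx":0,"dy":0,"dz":0,"hand":1},{"wx":0,"wy":0,"wz":0,"dx":0,"dy":0,"dz":0,"hand":1},{"wx":0,"wy":0,"wz":0,"dx":0,"dy":0,"dz":0,"hand":1}]'; done
python3 -m jog '[{"wx":0,"wy":0,"wz":0,"dx":0,"dy":0,"dz":0,"hand":1},{"wx":0,"wy":0,"wz":0,"dx":0,"dy":0,"dz":0,"hand":1},{"wx":0,"wy":0,"wz":0,"dx":0,"dy":0,"dz":0,"hand":1},{"wx":0,"wy":0,"wz":0,"dx":0,"dy":0,"dz":0,"hand":1}]'
```

```text
clock: 12.45
tool_pos: [0.4668, 0.2272, 0.0823]
eef_rot: [0.985, 0.172, -0.0, 0.0]
contact_force: [0.3, -0.3, 0.7]
opening: 0.42
finger_force: 0.0
clock: 12.78
tool_pos: [0.4669, 0.227, 0.0822]
eef_rot: [0.985, 0.172, 0.0, 0.0]
contact_force: [0.3, -0.1, -0.2]
opening: 0.337
finger_force: 49.9
```

The ferry is held: the opening is 29.7 mm and the force 50 N. Lifting 118 mm.

```bash
python3 -m jog '[{"wx":0,"wy":0,"wz":0,"dx":0,"dy":0,"dz":0.04,"hand":1},{"wx":0,"wy":0,"wz":0,"dx":0,"dy":0,"dz":0.06,"hand":1},{"wx":0,"wy":0,"wz":0,"dx":0.002,"dy":0.002,"dz":0.08,"hand":1},{"wx":0,"wy":0,"wz":0,"dx":0.002,"dy":0.002,"dz":0.08,"hand":1},{"wx":0,"wy":0,"wz":0,"dx":0.002,"dy":0.002,"dz":0.08,"hand":1}]'
python3 -m jog '[{"wx":0,"wy":0,"wz":0,"dx":0.002,"dy":0.002,"dz":0.08,"hand":1},{"wx":0,"wy":0,"wz":0,"dx":0,"dy":0,"dz":0.054,"hand":1},{"wx":0,"wy":0,"wz":0,"dx":0,"dy":0,"dz":0,"hand":1},{"wx":0,"wy":0,"wz":0,"dx":0,"dy":0,"dz":0,"hand":1},{"wx":0,"wy":0,"wz":0,"dx":0,"dy":0,"dz":0,"hand":1}]'
python3 - <<'E'
from h import *
np.set_printoptions(precision=4,suppress=True)
s=r.get_state();print(s['tool_pos'],s['opening'],s['finger_force'],s['contact_force'],s['moment'])
snap('scene','s5');snap('top','t5');snap('wrist','w5')
o=np.zeros((600,800,3),np.uint8)
o[:300,:400]=cv2.resize(cv2.imread('pics/w5.png'),(400,300));o[:300,400:]=cv2.resize(cv2.imread('pics/t5.png')[85:285,150:400],(400,300))
o[300:,:]=cv2.resize(cv2.imread('pics/s5.png')[205:385,180:500][:,:],(800,300)) if 0 else cv2.resize(cv2.imread('pics/s5.png')[230:380,200:600],(800,300))
cv2.imwrite('pics/c5.png',np.clip(o*1.5,0,255).astype(np.uint8))
E
```

```text
clock: 13.2
tool_pos: [0.4676, 0.2286, 0.1684]
eef_rot: [0.985, 0.172, -0.001, 0.0]
contact_force: [-0.3, 0.1, -3.7]
opening: 0.332
finger_force: 49.9
clock: 13.62
tool_pos: [0.4679, 0.2292, 0.2]
eef_rot: [0.985, 0.172, -0.001, 0.0]
contact_force: [-0.4, -0.1, -4.0]
opening: 0.332
finger_force: 49.9
[0.4679 0.2292 0.2   ] 0.3317339207344139 49.887602515518665 [-0.3881 -0.1293 -3.9614] [ 0.0035  0.1963 -0.0493]
```

View pics/c5.png

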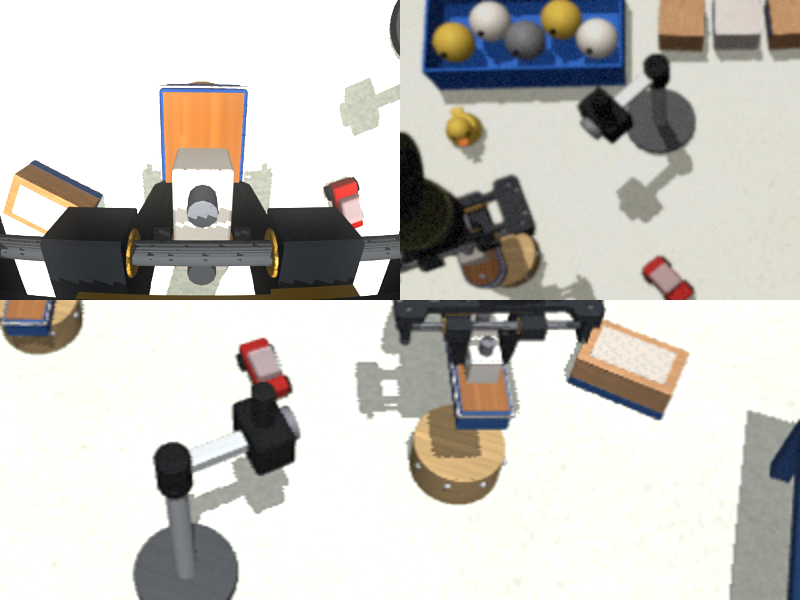

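```bash
python3 - <<'E'
from h import *
s=r.get_state();t=s['tool_pos'];a=.345
ex=np.array([np.cos(a),np.sin(a),0]);ey=np.array([-ex[1],ex[0],0])
for dl in (0,.1):
  for y in(.0265,-.0265):
    c=np.array([t[0],t[1],.215]); X=c+ey*y+ex*.065*np.cos(dl)+np.array([0,0,-.017+.065*np.sin(dl)]); print(dl,proj('wrist',X))
for y in (.015,-.015): print('roof aft',proj('wrist',np.array([t[0],t[1],.232])+ey*y+ex*.031))
print(np.linalg.norm(s['qd']))
E
```

```text
0 [245.64558537 141.68868969]
0 [398.79988474 141.83888606]
0.1 [242.28979185 144.85022801]
0.1 [402.08959056 145.00604861]
roof aft [270.81834874 271.99050978]
roof aft [373.14466846 272.07999295]
0.003746342530828965
```

```bash
python3 - <<'E'
from h import *
i=dict(r.camera_info('wrist')); t5=r.get_state()['tool_pos']
# same orientation: shift camera to the w4 tool position
t4=np.array([.4688,.2294,.1697]); i['t']=np.array(i['t'])-np.array(i['R'])@(t4-t5)
a=.345;ex=np.array([np.cos(a),np.sin(a),0]);ey=np.array([-ex[1],ex[0],0]);c=np.array([.468,.227,0])
for n,x,w,z in(('stern',.065,.0265,.08),('roof aft',.031,.015,.114)):
  print(n,[proj('wrist',c+ex*x+ey*s*w+[0,0,z],i).round(1) for s in(1,-1)])
im=cv2.imread('pics/w5.png');cv2.imwrite('pics/w5c.png',cv2.resize(np.clip(im[110:460,200:460]*1.4,0,255).astype(np.uint8),None,fx=1.7,fy=1.7))
E
```

```text
stern [array([277.5, 126.7]), array([374.7, 126.8])]
roof aft [array([295.9, 202.6]), array([357. , 202.7])]
```

View pics/w5c.png

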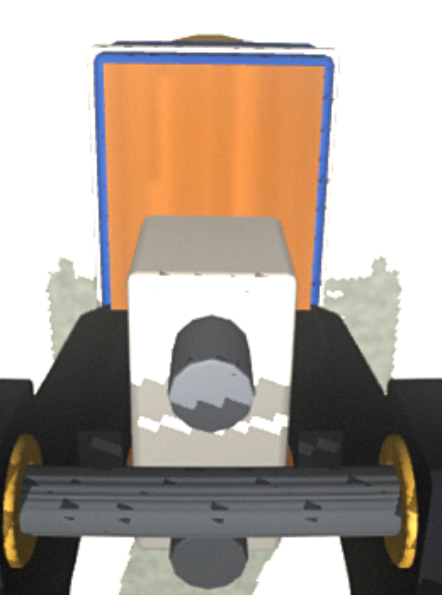

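```bash
python3 - <<'E'
from h import *
from scipy.optimize import least_squares
from scipy.spatial.transform import Rotation as Ro
i5=dict(r.camera_info('wrist')); t5=np.array(r.get_state()['tool_pos']);t4=np.array([.4688,.2294,.1697])
i4=dict(i5);i4['t']=np.array(i5['t'])-np.array(i5['R'])@(t4-t5)
M=np.array([(.065,.0265,.03),(.065,-.0265,.03),(.031,.015,.064),(.031,-.015,.064),(.031,.015,.03),(.031,-.015,.03),(.017,0,.08)])
O4=np.array([(283,130),(376,130),(300,206),(355,206),(302,193),(356,193),(328,243)])
O5=np.array([(254.7,137),(398,137.6),(276.5,270),(372,270),(285.3,237.6),(366.5,237.6),(324,342)])
for n,O,i,p0 in(('w4',O4,i4,[.468,.227,.05,0,0,.345]),('w5',O5,i5,[t5[0],t5[1],.168,0,0,.345])):
    f=lambda p:(np.array([proj('wrist',Ro.from_euler('ZYX',[p[5],p[4],p[3]]).apply(m)+p[:3],i) for m in M])-O).ravel()
    s=least_squares(f,p0);print(n,s.x.round(4),'rms',np.sqrt((s.fun**2).mean()).round(2))
for _ in range(3):
    r.snapshot('top');s=r.get_state();print(s['contact_force'].round(2),s['moment'].round(3),s['tool_pos'].round(4))
for q in ('ferry','camera_post'):
    for c in('scene',): r.snapshot(c);print(q,r.search_frame(c,q)[:1])
E
```

```text
w4 [ 0.4659  0.2232  0.0465 -0.0299  0.0096  0.3492] rms 1.42
w5 [ 0.4685  0.2269  0.1672 -0.0187  0.0084  0.3473] rms 2.9
[ 0.68  0.71 -3.25] [-0.     0.139 -0.041] [0.4682 0.2289 0.1999]
[ 0.7  -0.39 -3.19] [-0.019  0.134 -0.002] [0.4684 0.2289 0.2   ]
[-0.82 -0.02 -3.39] [-0.043  0.136  0.002] [0.4685 0.2289 0.2002]
ferry [{'bbox': [419.5, 235.8, 459.2, 296.3], 'p': 0.91}]
camera_post [{'bbox': [269.1, 269.1, 349.0, 390.2], 'p': 0.59}]
```

The pose fit puts the ferry level within about 1° and the deckhouse centre at z ≈ 0.214 m, against 0.215 m for the lens. The arm is still and the camera untouched, so I'm handing in.

```bash
python3 -c "
from plant import r
print(r.finish_job())"
```

```text
the job is handed in; nothing more can be done
None
```

I swung the camera round to aim at the ferry and let go of it, then lifted the ferry and handed the job in with it held level and still at lens height; my estimate of the sideways aim error is 5–11 mm (limit 25), and no verdict came back.

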